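# Third hand: hold the new drawer pull against the drawer front

## Robot

A 6-joint arm with a two-finger parallel gripper is mounted at the origin on a cart in front of the work surface, level with it; the furniture and walls round the work are solid. World frame = base frame: x ahead of the robot, y to its left, z up, the work surface at z = 0. Lengths are in m, angles in rad, forces in N, time in s.
With the tool pointing down it reaches from about 0.35 to 0.925 m from the base axis. Payload 6.4 kg.
Tool frame: the origin (TCP) lies on the centre line of the jaws, within the pads' length; the fingertips stand 17 mm ahead of it and the grasp point (between the pads) lies 2 mm behind it; z points along the fingers, y is the direction in which the jaws open and shut (so a half turn about z gives the same grasp; the last joint's range is limited). The gripper opens to 85 mm and grips with 20 to 120 N. Pads are 22 mm wide; open, the fingers measure 114 mm over their backs; the gripper's body (76 mm by 85 mm) begins 54 mm behind the grasp point. The pads swing forward as they close: fully open they stand 13 mm farther back than shut.
Start: joints at [-1.286, 0.245, 1.558, -0, 1.339, -0.174], TCP at [0.288, -0.583, 0.248] pointing down, gripper open.
Joint ranges: [-3.13, 3.13], [-1.02, 2.26], [0.13, 2.54], [-0.95, 4.09], [0.21, 2.88], [-2.74, 2.74]. Speed limits (rad/s): [2.57, 2.57, 3.14, 3.14, 3.14, 3.14].

## Interface

Orientations are given as [roll, pitch, yaw] about the fixed x, y, z axes, in that order (R = Rz(yaw) Ry(pitch) Rx(roll)).
In Python, from plant import bot, vision, order, boxes_of, tip_of gives the robot as it stands. The module is installed in compiled form; this text tells all that it offers.
- The arm moves only by the shell command python3 -m crank 'ROWS'. ROWS is JSON, a list of rows, each a list of 7 numbers: the shift along the tool's x, y, z in mm, then the turn, a rotation vector about the tool's x, y, z in degrees, then the gripper command: -1 is shut, 1 is fully open, values between are in proportion. In form: [[dx, dy, dz, rx, ry, rz, jaw], ...]. A call has 1 to 12 rows; each row is the pose to reach, as a shift and turn from the pose commanded when the call began, along the tool's axes at that moment; what a row does not reach only later rows make up. A row lasts 1/10 s, in which the tool goes at most 50 mm and 8.59 degrees, less where a joint would pass 70% of its speed; a pose out of reach is approached as far as the arm can. A call with a gripper value outside its range is refused whole. The fingers move at their own pace and stop on an object; the grip force is fixed at half the most. Time passes only in rows, so rows that repeat a pose let the fingers close. It gives the time, the measured TCP pose, the force and the opening at its end, in the units of the state.
- bot.read_state(): the state, without advancing time (a new reading comes with each control period).
- vision.get_image(name): name is "scene" or "side" or "wrist"; returns the picture (420x560x3 uint8, blue, green, red); there is no depth.
- vision.calibration(name): a dict with "mtx" (3x3 intrinsics, pixels), "D" ([k1, k2, p1, p2, k3] as OpenCV has them; the pictures are not rectified), "position" and "orientation" of the camera in the world; the wrist camera has in their place "hand_eye" (4x4, takes a point from camera to tool coordinates, whose origin is the TCP and whose axes are the flange's). Camera axes: x right, y down, z forward; pixel columns grow to the right and rows downward; lengths in m; the calibration is good to about 2 mm. A picture is of the moment at which its call begins: read the wrist's pose just before it. calibration takes no time and is no camera call.
- order.sign_off(): hands the job in, once; it reports no verdict.
Trained networks look in the newest picture that a camera, given by its name, has taken for a name from the list of things; names that differ only in an ending like _2 or _b are one class to them, and where a whole thing is asked for, a point or a joint stands for the part that bears it (a point fixed in the world has none). Each returns a list of dicts, best first, with "confidence" (0 to 1); they miss things now and then, are a little off and sometimes report something else, mostly with a low value. They report only what shows in the picture. A call takes as long as a camera call.
- boxes_of(camera, label): "position" ([x, y, z] in m, in world coordinates, good to about 4 mm: the middle of the surface that is visible of it).
- tip_of(camera, label): "position" ([x, y, z] in m, in world coordinates, good to about 4 mm: a listed point, or the origin of a listed thing).
The state is a dict: "t": time; "joint_pos": joint angles; "joint_velocities": joint speeds; "joint_torque": joint torques, N m; "position": TCP position; "orientation": TCP orientation; "force": force on the tool from outside, world axes, zero at the start; "torque": the same for the moment, N m; "finger_gap": finger opening in m.
Only numpy, scipy, OpenCV 4.12 (cv2) and the standard library are available. Lean on these libraries where they do the work, as an engineer would, in place of code of your own. Each camera call takes 0.05 s, during which the arm holds its last target. There are 200 camera calls.

## Task

I am going to screw the new pull onto the spare drawer front from behind and need a third hand. Pick the drawer pull up from the worktop, bring it level to the front of the drawer front with its two feet centred over the two screw holes and flat against the panel, and press it on with a steady 10 newtons or so (7 to 13), gently, at no time more than 20. Finish while still gripping and pressing it there, do not let go; leave the screwdriver, tin, mug and jar where they are.

Things in the scene. Friction and masses are not known exactly. Their poses are not given: they have to be found in the camera images.
- drawer_pull: loose aluminium pull, 120 g, flat U lying on the worktop: bar 110 long (x), 14 thick (y), 20 tall (z); two feet, 14 wide, 20 tall, at x = +-48, stick out to -y, ending 43 mm from the bar's centre line; between them 82 mm of bar is free, gap 36 deep. Origin: middle of the bar's underside. Starts with the feet towards the room's -y (right), up to 0.6 rad off, z up
- pull_feet (a point): point midway between the end faces of the two feet of the pull, at half their height (43 mm to -y and 10 mm above the pull's origin); axes as the pull's
- hole_mid (a point): on the front face of the drawer front, midway between its two dark screw holes (96 mm apart, 80 above the worktop); moves with it. x along the holes, y out of the face (roughly the room's +y, left; up to 0.2 rad off), z up. The panel is a grey upright board 150 wide, 18 thick, from 15 to 105 mm above the worktop; free room above it
- drawer_front (a joint): how far the drawer front is pushed back on its springs, m: 0 at rest, at most 0.020 (hard stop), straight along -y of point hole_mid. No preload, 1 N for each mm: 10 mm is 10 N
- fixing_stand: the fixed wooden stand that carries the sprung drawer front: base board 130 (x) by 120 (y) by 14 mm, back stop 64 wide and 86 mm tall behind the panel. Origin: centre of the base's underside. The front of the panel at rest is 42 mm to +y of it; its axes are those of hole_mid. The window stands at x = 0.58 all along the worktop: draw the arm in before swinging past it
- screwdriver: screwdriver with wooden handle lying right of the stand, leave it; origin on its underside
- tuna_tin: flat tin 86 across, 40 tall, left of the jar, leave it; origin at the centre of its underside
- mug: white mug 82 across, 91 tall, farther left, leave it; origin at the centre of its underside
- honey_jar: jar with dark lid, 65 across, 86 tall, left of the pull, leave it; origin at the centre of its underside

How it is judged:
By the outcome, as a careful person would: the job done as asked, in the order asked, and still so for the second after the job is handed in, while the arm keeps its last pose, push and grip.
It also fails if it takes over 45 s, if anything falls off the work surface, if the arm or the gripper's body presses on something with over 40 N, if the wrist force passes 120 N, or if a joint passes its speed limit or range.

## Working session

There is one attempt and no reset: what is moved stays moved. The work goes in short steps, Python scripts to look and compute and a shell command to move; the robot and the scene stay as the last step left them, time stands still between calls to the robot, and variables do not carry over. Pictures are saved under pics/ and viewed, on a budget of 10 in all, crops included, one or two more only if the job needs it, and the job is handed in when it is done.

```bash
mkdir -p pics; cat > h.py <<'E'
from plant import bot, vision, order, boxes_of, tip_of
import numpy as np, cv2
from scipy.spatial.transform import Rotation as R
np.set_printoptions(precision=4,suppress=True)
def cam(n):
    c=vision.calibration(n);K=np.array(c['mtx']);D=np.array(c['D'],float)
    if 'hand_eye' in c:
        s=bot.read_state();T=np.eye(4);T[:3,:3]=R.from_euler('xyz',s['orientation']).as_matrix();T[:3,3]=s['position']
        T=T@np.array(c['hand_eye'])
    else:
        T=np.eye(4);o=np.array(c['orientation'],float)
        T[:3,:3]=o if o.shape==(3,3) else R.from_euler('xyz',o).as_matrix();T[:3,3]=c['position']
    return K,D,T
def ray(c,px):
    K,D,T=c;u=cv2.undistortPoints(np.array([[px]],float),K,D)[0,0]
    return T[:3,3],T[:3,:3]@np.array([u[0],u[1],1])
def onz(c,px,z):
    o,d=ray(c,px);return o+d*(z-o[2])/d[2]
def proj(c,P):
    K,D,T=c;Ti=np.linalg.inv(T)
    return cv2.projectPoints(np.array(P,float).reshape(-1,1,3),cv2.Rodrigues(Ti[:3,:3])[0],Ti[:3,3],K,D)[0][:,0]
E
python3 - <<'E'
from h import *
print(bot.read_state())
for n in ('scene','side','wrist'):
    im=vision.get_image(n); cv2.imwrite(f'pics/{n}0.png',im)
    print(n,vision.calibration(n))
    for l in ('drawer_pull','pull_feet','hole_mid','fixing_stand','screwdriver','honey_jar','tuna_tin','mug'):
        r=tip_of(n,l); print(l,[(np.array(q['position']),round(q['confidence'],2)) for q in r[:2]])
E
```

```text
{'t': 0.0, 'joint_pos': array([-1.2861,  0.2458,  1.559 ,  0.    ,  1.3387, -0.1741]), 'joint_velocities': array([ 0.0013, -0.0001,  0.001 , -0.0015, -0.0003,  0.0004]), 'joint_torque': array([ -0.0007, -42.9515, -32.6127,  -0.0001,   0.0054,   0.    ]), 'position': array([ 0.2877, -0.5823,  0.2472]), 'orientation': array([-3.1397, -0.0004,  0.4588]), 'force': array([ 0.4168, -0.0115, -0.26  ]), 'torque': array([ 0.0116,  0.0219, -0.0246]), 'finger_gap': 0.08545558634738276}
scene {'mtx': array([[427.6028,   0.    , 271.1454],
       [  0.    , 427.6028, 213.4295],
       [  0.    ,   0.    ,   1.    ]]), 'D': array([0.0215, 0.    , 0.    , 0.    , 0.    ]), 'position': array([-0.4215,  0.6444,  0.8555]), 'orientation': array([-2.1775, -0.0215, -2.1684])}
drawer_pull [(array([0.4667, 0.1185, 0.0017]), 0.58)]
pull_feet [(array([0.4815, 0.0713, 0.0105]), 0.77)]
hole_mid [(array([ 0.4771, -0.3305,  0.0763]), 0.96)]
fixing_stand [(array([ 0.4805, -0.3716, -0.0018]), 0.93)]
screwdriver [(array([ 0.5452, -0.5746,  0.0009]), 0.54)]
honey_jar [(array([ 0.5133,  0.2962, -0.004 ]), 0.85)]
tuna
[... 605 characters left out ...]
ewdriver [(array([ 0.5411, -0.5765, -0.0016]), 0.46)]
honey_jar [(array([ 0.4966,  0.411 , -0.003 ]), 0.59)]
tuna_tin [(array([ 0.495 ,  0.4115, -0.0037]), 0.97)]
mug [(array([ 0.5136,  0.5213, -0.0013]), 0.62)]
wrist {'mtx': array([[334.025 ,   0.    , 277.8547],
       [  0.    , 334.025 , 213.7729],
       [  0.    ,   0.    ,   1.    ]]), 'D': array([-0.0813,  0.    ,  0.    ,  0.    ,  0.    ]), 'hand_eye': array([[-0.0003, -0.9522, -0.3054,  0.0778],
       [ 1.    , -0.0001, -0.0008,  0.0003],
       [ 0.0008, -0.3054,  0.9522, -0.1265],
       [ 0.    ,  0.    ,  0.    ,  1.    ]])}
drawer_pull []
pull_feet []
hole_mid []
fixing_stand []
screwdriver []
honey_jar []
tuna_tin []
mug []
```

View pics/scene0.png

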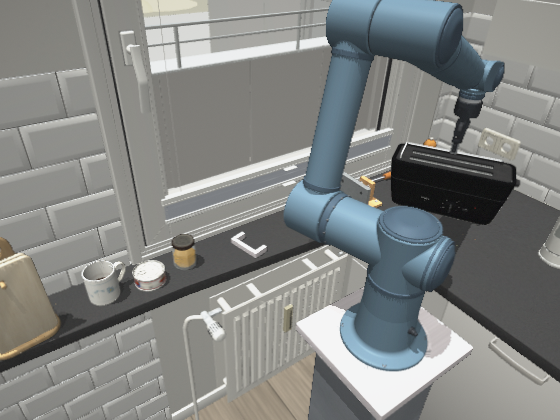

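View pics/side0.png

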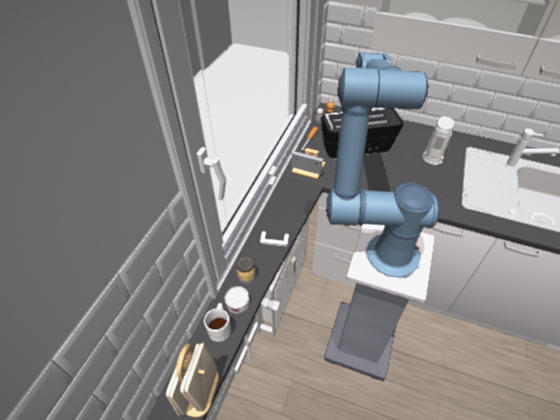

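The pull lies near (0.47, 0.12), turned by about 0.28 rad, and the panel front is near (0.477, -0.33). The scene picture shows the pull at about (248,244) and the grey panel partly hidden behind the arm at (357,187). A straight line at x < 0.46 stays clear of the window.

```bash
python3 -m crank '[[452,-537,77,0,0,-168,1],[452,-537,77,0,0,-168,1],[452,-537,77,0,0,-168,1],[452,-537,77,0,0,-168,1],[452,-537,77,0,0,-168,1],[452,-537,77,0,0,-168,1],[452,-537,77,0,0,-168,1],[452,-537,77,0,0,-168,1],[452,-537,77,0,0,-168,1],[452,-537,77,0,0,-168,1],[452,-537,77,0,0,-168,1],[452,-537,77,0,0,-168,1]]'
cat >> h.py <<'E'
def go(p,yaw,s=None):
    """shift/turn in tool axes to a tool-down pose at world p, yaw"""
    s=s or bot.read_state();Rc=R.from_euler('xyz',s['orientation'])
    Rt=R.from_euler('xyz',[np.pi,0,yaw])
    print('GO mm',Rc.inv().apply(np.array(p)-s['position'])*1e3,'deg',np.degrees((Rc.inv()*Rt).as_rotvec()))
E
python3 -c "
from h import *
go([.455,.1,.17],.28+np.pi)"
```

```text
t: 2.55
position: [0.4304, -0.0016, 0.1832]
orientation: [3.141, 0.001, 2.265]
force: [1.3, -0.3, -0.4]
finger_gap: 0.0854
GO mm [62.3891 83.8916 13.1926] deg [ -0.0006   0.1036 -66.2779]
```

```bash
python3 -m crank '[[62,84,13,0,0,-66,1],[62,84,13,0,0,-66,1],[62,84,13,0,0,-66,1],[62,84,13,0,0,-66,1],[62,84,13,0,0,-66,1],[62,84,13,0,0,-66,1],[62,84,13,0,0,-66,1],[62,84,13,0,0,-66,1],[62,84,13,0,0,-66,1],[62,84,13,0,0,-66,1],[62,84,13,0,0,-66,1]]'
python3 - <<'E'
from h import *
im=vision.get_image('wrist');cv2.imwrite('pics/w1.png',im)
for l in ('drawer_pull','pull_feet'): print(l,tip_of('wrist',l),boxes_of('wrist',l)[:1])
vision.get_image('scene');print(tip_of('scene','drawer_pull'),tip_of('scene','pull_feet'),tip_of('scene','hole_mid'),tip_of('scene','fixing_stand'))
E
```

```text
t: 3.65
position: [0.4557, 0.0976, 0.1699]
orientation: [-3.142, 0.0, -2.874]
force: [0.7, -0.8, 0.3]
finger_gap: 0.0855
drawer_pull [{'position': [0.4676, 0.1181, 0.0023], 'confidence': 0.79}] [{'position': [0.4664, 0.1071, 0.0239], 'confidence': 0.19}]
pull_feet [{'position': [0.4693, 0.1163, 0.0022], 'confidence': 0.55}] [{'position': [0.4694, 0.1083, 0.0228], 'confidence': 0.89}]
[{'position': [0.4665, 0.1201, 0.0003], 'confidence': 0.78}] [{'position': [0.4808, 0.0752, 0.0104], 'confidence': 0.53}] [] [{'position': [0.4755, -0.3738, -0.0002], 'confidence': 0.6}, {'position': [0.5184, 0.3003, -0.001], 'confidence': 0.49}]
```

View pics/w1.png

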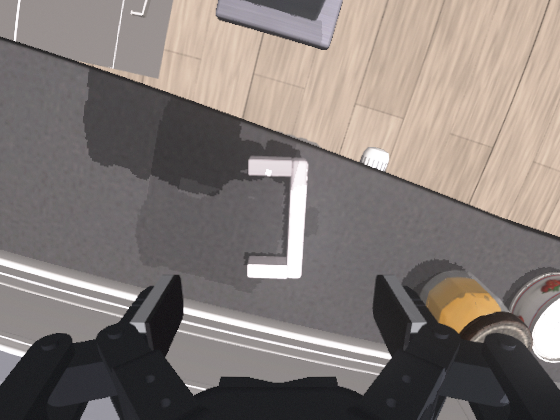

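The wrist view shows the U with its bar upright at column 297 (rows 158–278) and its feet pointing left to column 248. It is nearly aligned already, so I'll enlarge it to measure the corners.

```bash
python3 - <<'E'
import cv2
im=cv2.imread('pics/w1.png')[148:288,230:325]
cv2.imwrite('pics/w1c.png',cv2.resize(im,None,fx=4.2,fy=4.2,interpolation=cv2.INTER_NEAREST))
E
```

```text
(no output)
```

View pics/w1c.png

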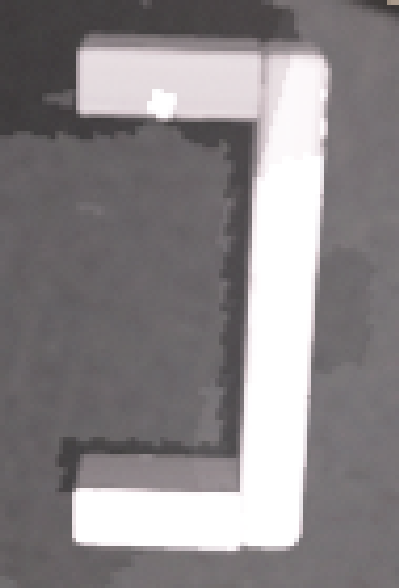

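```bash
cat > fit.py <<'E'
from h import *
from scipy.optimize import least_squares
c=cam('wrist')
px=np.array([[78,48],[78,116],[74,490],[74,546],[328,55],[300,546],[258,120],[243,490]])/4.2+[230,148]-.5
M=np.array([[-55,-43],[-41,-43],[41,-43],[55,-43],[-55,7],[55,7],[-41,-7],[41,-7]])/1e3
W=np.array([onz(c,p,.020)[:2] for p in px])
f=lambda q:((np.c_[np.cos(q[2])*M[:,0]-np.sin(q[2])*M[:,1]+q[0],np.sin(q[2])*M[:,0]+np.cos(q[2])*M[:,1]+q[1]])-W).ravel()
r=least_squares(f,[.467,.118,.28]);print(r.x,(r.fun*1e3).reshape(-1,2))
x,y,a=r.x
go([x,y,.10],a+np.pi)
E
python3 fit.py
```

```text
[0.4688 0.1182 0.2392] [[-0.3639 -0.4061]
 [ 0.0329 -0.3688]
 [-0.6626  0.1923]
 [-0.4043  0.2695]
 [-0.4644  0.2725]
 [ 1.0156  0.6609]
 [ 0.2463 -0.2901]
 [ 0.6004 -0.3303]]
GO mm [-18.1319  16.2681  69.8728] deg [0.0011 0.0035 1.7056]
```

```bash
python3 -m crank '[[-18,16,50,0,0,1.7,1],[-18,16,90,0,0,1.7,1],[-18,16,120,0,0,1.7,1],[-18,16,140,0,0,1.7,1],[-18,16,149,0,0,1.7,1],[-18,16,149,0,0,1.7,1],[-18,16,149,0,0,1.7,0],[-18,16,149,0,0,1.7,-0.4],[-18,16,149,0,0,1.7,-1],[-18,16,149,0,0,1.7,-1],[-18,16,149,0,0,1.7,-1],[-18,16,149,0,0,1.7,-1]]'; python3 -m crank '[[0,0,0,0,0,0,-1],[0,0,0,0,0,0,-1],[0,0,0,0,0,0,-1],[0,0,0,0,0,0,-1]]'
```

```text
t: 5.35
position: [0.4693, 0.1179, 0.0216]
orientation: [-3.141, 0.001, -2.902]
force: [-0.8, 0.1, 4.9]
finger_gap: 0.0124
t: 5.75
position: [0.4693, 0.1179, 0.0216]
orientation: [-3.141, 0.001, -2.902]
force: [-2.4, 0.5, 6.0]
finger_gap: 0.0123
```

```bash
python3 -m crank '[[0,0,-20,0,0,0,-1],[0,0,-60,0,0,0,-1],[0,0,-100,0,0,0,-1],[0,0,-140,0,0,0,-1],[0,0,-140,0,0,0,-1],[0,0,-140,0,0,0,-1]]'
python3 - <<'E'
from h import *
im=vision.get_image('wrist');cv2.imwrite('pics/w2.png',im)
s=bot.read_state();print(s['position'],s['orientation'],s['finger_gap'])
for l in ('drawer_pull','pull_feet'): print(l,tip_of('wrist',l))
a=.2392
for n in('scene','side'):
    vision.get_image(n);print(n,tip_of(n,'drawer_pull'),tip_of(n,'pull_feet'),tip_of(n,'hole_mid'),tip_of(n,'fixing_stand'))
go([.40,-.10,.16],np.pi+.17)
E
```

```text
t: 6.35
position: [0.4689, 0.1179, 0.1613]
orientation: [-3.141, 0.001, -2.902]
force: [-1.1, 0.6, -0.9]
finger_gap: 0.0125
[0.468  0.1178 0.1598] [ 3.1412 -0.0016 -2.9021] 0.012358802354622186
drawer_pull [{'position': [0.471, 0.117, 0.1426], 'confidence': 0.97}]
pull_feet []
scene [{'position': [0.4651, 0.1175, 0.1371], 'confidence': 0.64}] [{'position': [0.4798, 0.0735, 0.1489], 'confidence': 0.74}] [] []
side [{'position': [0.47, 0.1186, 0.1423], 'confidence': 0.56}] [{'position': [0.4768, 0.0766, 0.1463], 'confidence': 0.59}] [] []
GO mm [ 118.4771 -195.3242    0.7987] deg [ 0.0019 -0.0068  3.9774]
```

View pics/w2.png

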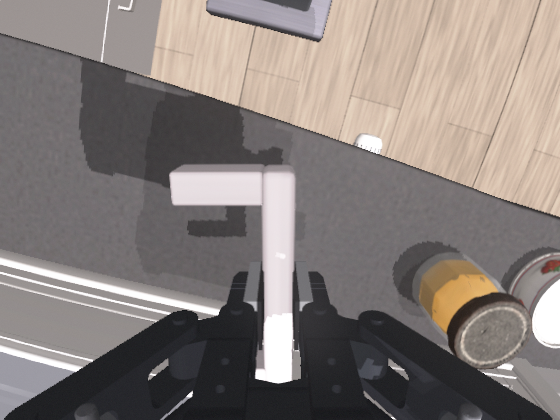

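Grip is centred: the bar lies along columns 262–295, with the near foot at (172–262, 168–205). Next I carry it level to a hover in front of the panel and measure the panel's top edge with the wrist camera.

```bash
python3 - <<'E'
from h import *
c=cam('wrist')
s=bot.read_state();a=s['orientation'][2]-np.pi
Rz=R.from_euler('z',a).as_matrix()
P=np.array([[-55,-43,0],[-41,-43,0],[-41,-7,0],[-55,7,0],[-55,-7,0]])/1e3
for dz in(-.0016,-.0046):print(proj(c,P@Rz.T+s['position']+[0,0,dz]))
go([.43,-.04,.19],np.pi+.2); go([.477,-.23,.21],np.pi+.13)
E
```

```text
[[168.403  171.0693]
 [171.7147 205.4628]
 [260.9611 205.3487]
 [296.5616 170.6385]
 [260.4148 170.6531]]
[[170.735  169.6906]
 [173.9016 203.4111]
 [261.3102 203.2851]
 [296.1497 169.2659]
 [260.788  169.28  ]]
GO mm [  75.1081 -144.1486  -29.2044] deg [ 0.002  -0.0068  2.2585]
GO mm [  74.5071 -339.8737  -49.2119] deg [ 0.0018 -0.0068  6.2692]
```

```bash
python3 -m crank '[[30,-40,-15,0,0,2,-1],[55,-80,-29,0,0,2,-1],[75,-125,-35,0,0,2,-1],[75,-170,-40,0,0,3,-1],[75,-215,-45,0,0,4,-1],[75,-260,-49,0,0,6.3,-1],[75,-305,-49,0,0,6.3,-1],[75,-340,-49,0,0,6.3,-1],[75,-340,-49,0,0,6.3,-1],[75,-340,-49,0,0,6.3,-1],[75,-340,-49,0,0,6.3,-1]]'
python3 - <<'E'
from h import *
s=bot.read_state();im=vision.get_image('wrist');cv2.imwrite('pics/w3.png',im)
print(s['position'],s['orientation'],s['finger_gap'])
for l in ('drawer_pull','hole_mid','fixing_stand'): print(l,tip_of('wrist',l),boxes_of('wrist',l))
for n in('scene','side'):
    cv2.imwrite(f'pics/{n}3.png',vision.get_image(n));print(n,[tip_of(n,l) for l in('drawer_pull','pull_feet','hole_mid','fixing_stand')])
E
```

```text
t: 8.1
position: [0.4763, -0.2293, 0.2095]
orientation: [3.141, -0.0, -3.011]
force: [0.1, 0.3, -0.8]
finger_gap: 0.0125
[ 0.4763 -0.2293  0.2095] [ 3.1408 -0.0005 -3.0114] 0.012478493683058279
drawer_pull [{'position': [0.4741, -0.2295, 0.1886], 'confidence': 0.82}] [{'position': [0.4386, -0.2395, 0.2112], 'confidence': 0.84}, {'position': [0.4674, -0.3304, 0.1019], 'confidence': 0.7}]
hole_mid [{'position': [0.4794, -0.3286, 0.0818], 'confidence': 0.84}] [{'position': [0.467, -0.3286, 0.096], 'confidence': 0.58}]
fixing_stand [{'position': [0.4806, -0.3715, -0.0011], 'confidence': 0.78}, {'position': [0.4763, -0.2268, 0.1891], 'confidence': 0.4}] [{'position': [0.4679, -0.3423, 0.0712], 'confidence': 0.74}]
scene [[{'position': [0.4768, -0.227, 0.1885], 'confidence': 0.5}], [{'position': [0.4839, -0.2752, 0.1992], 'confidence': 0.67}], [{'position': [0.4789, -0.3284, 0.08], 'confidence': 0.82}], [{'position': [0.4779, -0.3733, -0.0011], 'confidence': 0.61}]]
side [[{'position': [0.4774, -0.2284, 0.1918], 'confidence': 0.43}], [{'position': [0.4767, -0.2734, 0.197], 'confidence': 0.52}], [{'position': [0.4736, -0.3285, 0.0802], 'confidence': 0.94}], [{'position': [0.4817, -0.3743, -0.0002], 'confidence': 0.8}]]
```

View pics/w3.png

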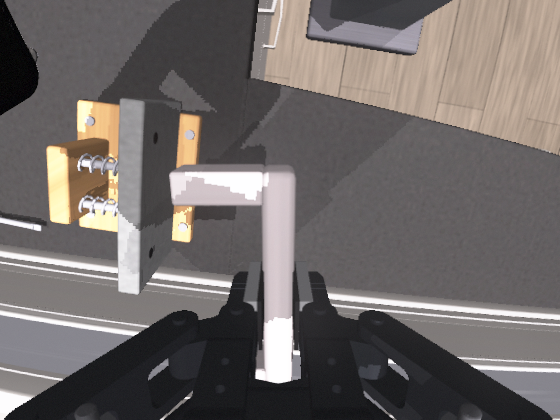

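The panel's top edge shows at columns 118–145, rows 98–293. Both screw holes are visible, near (155,137) and (151,253), so I'll enlarge that part.

```bash
python3 - <<'E'
import cv2
im=cv2.imread('pics/w3.png')[90:300,105:205]
cv2.imwrite('pics/w3c.png',cv2.resize(im,None,fx=2.8,fy=2.8,interpolation=cv2.INTER_CUBIC))
E
```

```text
(no output)
```

View pics/w3c.png

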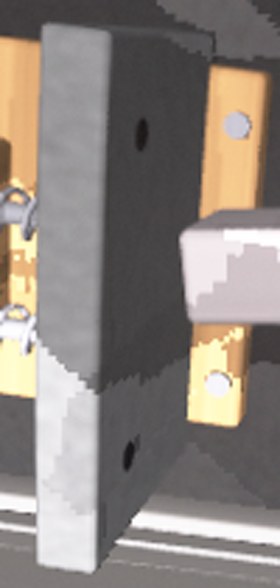

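```bash
cat > fit2.py <<'E'
from h import *
from scipy.optimize import least_squares
c=cam('wrist')
px=np.array([[142,134],[129,457],[42,25],[110,31],[99,570],[38,566]])/2.8+[105,90]-.3
P=np.array([[-48,0,80],[48,0,80],[-75,-18,105],[-75,0,105],[75,0,105],[75,-18,105]])/1e3
def f(q):
    X=P@R.from_euler('z',q[2]).as_matrix().T+[q[0],q[1],0]
    return (proj(c,X)-px).ravel()
r=least_squares(f,[.477,-.33,.12]);print(r.x,r.fun.reshape(-1,2))
for p in px[:2]:print(onz(c,p,.08))
for p in px[2:]:print(onz(c,p,.105))
x,y,a=r.x
n=np.array([-np.sin(a),np.cos(a)])
# TCP targets: pull origin at hole_mid + 43 mm along n (contact)
for d in(.063,.043):
    go(np.r_[[x,y]+n*d,.0916],a+np.pi)
E
python3 fit2.py
```

```text
[ 0.4798 -0.3311 -0.0182] [[ 0.1741  0.2564]
 [ 0.5704 -0.7232]
 [-0.9937 -1.1996]
 [ 0.7736  0.0273]
 [-0.2616  1.9802]
 [-0.2983  0.1503]]
[ 0.4316 -0.3303  0.08  ]
[ 0.5286 -0.3324  0.08  ]
[ 0.4052 -0.347   0.105 ]
[ 0.4049 -0.3302  0.105 ]
[ 0.5529 -0.3322  0.105 ]
[ 0.5543 -0.3502  0.105 ]
GO mm [  0.4702 -38.1019 118.2206] deg [ 0.0038 -0.0044  8.46  ]
GO mm [  3.4126 -57.8842 118.2194] deg [ 0.0038 -0.0044  8.46  ]
```

```bash
python3 -m crank '[[-1,-15,0,0,0,4,-1],[-1,-33,20,0,0,8.5,-1],[-1,-33,50,0,0,8.5,-1],[-1,-33,80,0,0,8.5,-1],[-1,-33,105,0,0,8.5,-1],[-1,-33,118,0,0,8.5,-1],[-1,-33,118,0,0,8.5,-1],[-1,-33,118,0,0,8.5,-1],[-1,-33,118,0,0,8.5,-1]]'
python3 - <<'E'
from h import *
s=bot.read_state();im=vision.get_image('wrist');cv2.imwrite('pics/w4.png',im)
print(s['position'],s['orientation'],s['force'])
for n in('wrist','scene','side'):
    cv2.imwrite(f'pics/{n}4.png',vision.get_image(n));print(n,[tip_of(n,l)[:1] for l in('drawer_pull','pull_feet','hole_mid')])
a=-.0182;n=np.array([-np.sin(a),np.cos(a)])
for d in(.043,.033):go(np.r_[[.4802,-.3311]+n*d,.0916],a+np.pi,s)
E
```

```text
t: 9.85
position: [0.4828, -0.2637, 0.0937]
orientation: [-3.139, 0.003, 3.123]
force: [0.0, -0.0, -1.2]
finger_gap: 0.0126
[ 0.4828 -0.2637  0.0937] [-3.1395  0.0025  3.1228] [ 0.033  -0.0426 -1.1595]
wrist [[{'position': [0.4819, -0.2673, 0.0733], 'confidence': 0.88}], [{'position': [0.4753, -0.3305, 0.0822], 'confidence': 0.33}], [{'position': [0.4804, -0.3282, 0.0801], 'confidence': 0.9}]]
scene [[{'position': [0.4835, -0.2624, 0.0711], 'confidence': 0.47}], [{'position': [0.4838, -0.3079, 0.0819], 'confidence': 0.69}], [{'position': [0.479, -0.3304, 0.0756], 'confidence': 0.57}]]
side [[{'position': [0.4802, -0.2605, 0.0724], 'confidence': 0.6}], [{'position': [0.4801, -0.3062, 0.0782], 'confidence': 0.58}], [{'position': [0.4776, -0.3258, 0.0787], 'confidence': 0.58}]]
GO mm [  1.4035 -24.4784   2.1203] deg [-0.1211  0.144  -0.0318]
GO mm [  1.398  -34.4783   2.1414] deg [-0.1211  0.144  -0.0318]
```

View pics/w4.png

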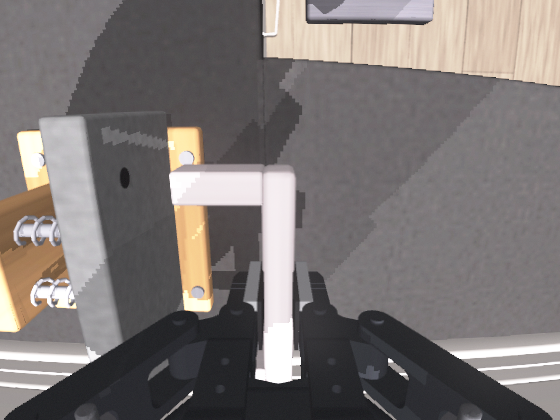

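```bash
python3 - <<'E'
from h import *
c=cam('wrist');im=cv2.imread('pics/w4.png')
g=cv2.cvtColor(im,cv2.COLOR_BGR2GRAY)
m=(g[165:192,115:135]<25).astype(np.uint8);k=cv2.connectedComponentsWithStats(m);print(k[2],k[3]+[115,165])
print('hole',onz(c,(124.8,178),.08))
zt=.0937-.0016
for p in((173,170),(173,204),(262,204)):print('foot',onz(c,p,zt))
for p in((80,118),(96,232)):print('edge',onz(c,p,.105))
print(g[160:212:1,200],g[186,150:180])
E
```

```text
[[  0   0  20  27 539]
 [ 10  16   1   1   1]] [[124.4991 177.9944]
 [125.     181.    ]]
hole [ 0.4303 -0.3277  0.08  ]
foot [ 0.4253 -0.3024  0.0921]
foot [ 0.4389 -0.3039  0.0921]
foot [ 0.4396 -0.2686  0.0921]
edge [ 0.4044 -0.3285  0.105 ]
edge [ 0.4454 -0.3301  0.105 ]
[160 153 141 144 149 153 156 159 161 161 160 187 219 226 232 236 239 239
 239 239 238 238 237 237 237 237 237 237 237 237 237 237 237 236 236 236
 235 235 234 234 235 236 237 231 217 183 190 200 199 200 202 202] [ 81  83  83  83  86  85  84  87  86  85  86  84  84  88  86  85  88  86
  88  87 247 255 255 255 255 255 255 255 255 255]
```

```bash
python3 -m crank '[[1.6,-8,2,0,0,0,-1],[1.6,-14,2,0,0,0,-1],[1.6,-18,2,0,0,0,-1],[1.6,-20,2,0,0,0,-1],[1.6,-21.5,2,0,0,0,-1],[1.6,-23,2,0,0,0,-1],[1.6,-24.5,2,0,0,0,-1],[1.6,-26,2,0,0,0,-1],[1.6,-27.5,2,0,0,0,-1],[1.6,-27.5,2,0,0,0,-1],[1.6,-27.5,2,0,0,0,-1]]'
python3 - <<'E'
from h import *
s=bot.read_state();print(s['position'],s['orientation'],s['force'],s['torque'])
E
```

```text
t: 11.6
position: [0.4797, -0.2899, 0.0898]
orientation: [3.141, -0.0, 3.123]
force: [0.4, 2.7, 0.8]
finger_gap: 0.0123
[ 0.4797 -0.2899  0.0898] [ 3.1409 -0.0001  3.1228] [0.3606 2.6689 0.8422] [ 0.4382  0.0024 -0.038 ]
```

```bash
python3 -m crank '[[0,-1.5,0,0,0,0,-1],[0,-3,0,0,0,0,-1],[0,-4.5,0,0,0,0,-1],[0,-6,0,0,0,0,-1],[0,-7,0,0,0,0,-1],[0,-7,0,0,0,0,-1],[0,-7,0,0,0,0,-1],[0,-7,0,0,0,0,-1]]'
python3 - <<'E'
from h import *
S=[]
for i in range(8):
    n=('wrist','side','scene')[i%3];im=vision.get_image(n)
    if i<3:cv2.imwrite(f'pics/{n}5.png',im)
    s=bot.read_state();S.append(np.r_[s['position'],s['force'],s['torque'],R.from_euler('xyz',s['orientation']).as_rotvec()])
print(np.mean(S,0),np.std(S,0))
for n in('wrist','scene','side'): print(n,[tip_of(n,l)[:1] for l in('drawer_pull','pull_feet','hole_mid')])
E
```

```text
t: 12.4
position: [0.4795, -0.2959, 0.0898]
orientation: [3.138, -0.001, 3.123]
force: [0.6, 9.0, 3.0]
finger_gap: 0.0127
[ 0.4795 -0.2959  0.0898  0.2851  8.5457  3.3868  1.3237 -0.0532 -0.0253
 -0.0297 -3.1408 -0.0049] [0.     0.     0.     0.329  0.6552 0.2341 0.0265 0.0185 0.015  0.0001
 0.     0.0001]
wrist [[{'position': [0.4773, -0.2969, 0.0685], 'confidence': 0.72}], [{'position': [0.4817, -0.3741, 0.0012], 'confidence': 0.48}], [{'position': [0.4767, -0.3361, 0.0816], 'confidence': 0.56}]]
scene [[], [{'position': [0.4805, -0.3412, 0.0811], 'confidence': 0.48}], [{'position': [0.48, -0.3361, 0.075], 'confidence': 0.93}]]
side [[{'position': [0.4784, -0.2964, 0.0704], 'confidence': 0.49}], [{'position': [0.4765, -0.3414, 0.0763], 'confidence': 0.49}], [{'position': [0.476, -0.3373, 0.0801], 'confidence': 0.51}]]
```

View pics/wrist5.png

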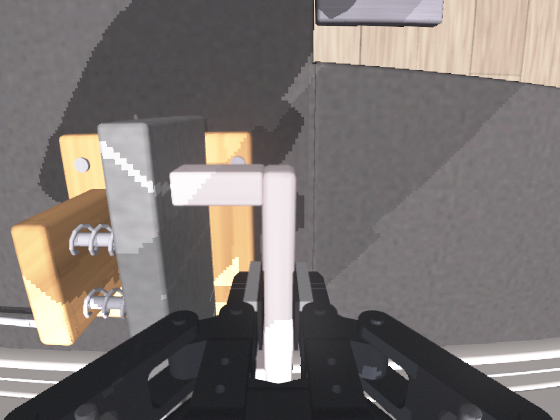

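The pull is on the panel with 8.5 N, but by the TCP height it sits about 2 mm low (68 instead of 70 mm). I back off, raise it 2 mm and press again.

```bash
python3 -m crank '[[0,4,0,0,0,0,-1],[0,8,0,0,0,0,-1],[0,13,0,0,0,0,-1],[0,13,-2,0,0,0,-1],[0,13,-2,0,0,0,-1],[0,13,-2,0,0,0,-1],[0,13,-2,0,0,0,-1]]'
python3 - <<'E'
from h import *
im=vision.get_image('wrist');cv2.imwrite('pics/w6.png',im)
vision.get_image('side');s=bot.read_state();print(s['position'],s['orientation'],s['force'])
print([tip_of('side',l)[:1] for l in('drawer_pull','pull_feet','hole_mid')])
E
```

```text
t: 13.95
position: [0.4798, -0.2847, 0.0919]
orientation: [-3.141, 0.0, 3.122]
force: [-0.9, -0.1, -0.9]
finger_gap: 0.0123
[ 0.4798 -0.2845  0.0919] [-3.1415  0.      3.1225] [-1.2687 -0.0574 -0.5377]
[[{'position': [0.4769, -0.2844, 0.0748], 'confidence': 0.71}], [{'position': [0.4784, -0.3267, 0.0798], 'confidence': 0.41}], [{'position': [0.4776, -0.3281, 0.0827], 'confidence': 0.52}]]
```

View pics/w6.png

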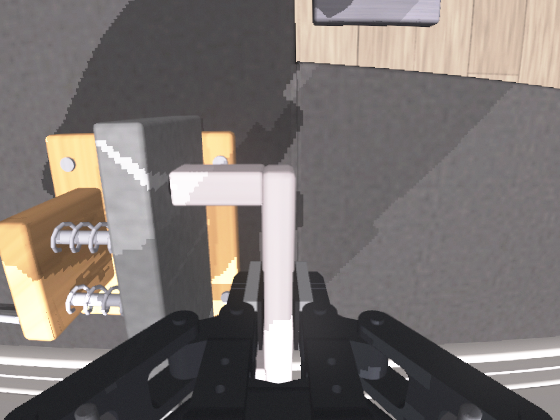

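```bash
python3 -m crank '[[0,-2,0,0,0,0,-1],[0,-4,0,0,0,0,-1],[0,-5.5,0,0,0,0,-1],[0,-7,0,0,0,0,-1],[0,-8.5,0,0,0,0,-1],[0,-10,0,0,0,0,-1],[0,-11.5,0,0,0,0,-1],[0,-13,0,0,0,0,-1],[0,-14,0,0,0,0,-1],[0,-14.5,0,0,0,0,-1],[0,-14.5,0,0,0,0,-1],[0,-14.5,0,0,0,0,-1]]'
python3 - <<'E'
from h import *
S=[]
for i in range(8):
    n=('wrist','side','scene')[i%3];im=vision.get_image(n)
    if i<3:cv2.imwrite(f'pics/{n}7.png',im)
    s=bot.read_state();S.append(np.r_[s['position'],s['force'],s['finger_gap']])
print(np.mean(S,0),np.std(S,0),s['t'],s['orientation'])
for n in('wrist','scene','side'): print(n,[tip_of(n,l)[:1] for l in('drawer_pull','pull_feet','hole_mid')])
for l in('screwdriver','tuna_tin','mug','honey_jar'):print(l,tip_of('side',l)[:1])
im=cv2.imread('pics/wrist7.png')[100:220,90:310];sc=cv2.imread('pics/scene7.png')[150:230,310:420]
cv2.imwrite('pics/c7.png',np.vstack([cv2.resize(im,(550,300)),cv2.resize(sc,(550,290))]))
E
```

```text
t: 15.4
position: [0.4795, -0.297, 0.0918]
orientation: [3.138, -0.001, 3.123]
force: [-0.0, 9.9, 4.4]
finger_gap: 0.0124
[ 0.4795 -0.297   0.0918  0.5025  9.7554  4.102   0.0124] [0.     0.     0.     0.332  0.4244 0.3279 0.0002] 15.8 [ 3.1376 -0.0009  3.1227]
wrist [[{'position': [0.4789, -0.2986, 0.0734], 'confidence': 0.55}], [], [{'position': [0.4791, -0.3399, 0.0819], 'confidence': 0.95}]]
scene [[{'position': [0.4807, -0.2946, 0.0692], 'confidence': 0.45}], [{'position': [0.4795, -0.3444, 0.0798], 'confidence': 0.48}], [{'position': [0.4748, -0.3373, 0.08], 'confidence': 0.79}]]
side [[{'position': [0.4829, -0.2969, 0.0739], 'confidence': 0.55}], [{'position': [0.4782, -0.3391, 0.0784], 'confidence': 0.41}], [{'position': [0.4757, -0.3389, 0.078], 'confidence': 0.72}]]
screwdriver []
tuna_tin [{'position': [0.4964, 0.4138, -0.0033], 'confidence': 0.75}]
mug [{'position': [0.5172, 0.5197, 0.0002], 'confidence': 0.77}]
honey_jar [{'position': [0.5127, 0.2985, 0.0018], 'confidence': 0.79}]
```

View pics/c7.png

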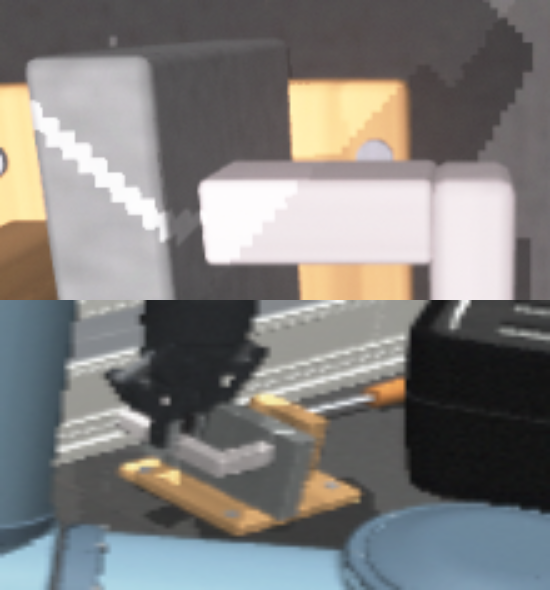

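```bash
python3 -c "
from h import *
print(order.sign_off()); s=bot.read_state(); print(s['t'],s['position'],s['force'])"
```

```text
the job is handed in; nothing more can be done
None
the job is handed in; nothing more can be done
```

The pull is on the drawer front, still gripped and pressed with about 9.8 N, and I handed the job in at about t = 15.8 s. I picked it up by the middle of the bar, carried it level past the window, and set its feet over the holes.

**First press:** this sat about 2 mm low by the tool height. I backed off, raised it 2 mm and pressed again.

**Last checks before handing in:**
- **Force:** the steady push was 9.8 N, varying by about 0.4 N. The tool's travel since touching the panel gives about 9.6 mm of spring, which agrees. The highest reading I saw was about 10 N, but I read the force only at the end of each move, not during it.
- **Position:** by the wrist camera and tool pose, the feet are centred to within about 1 mm along the holes and at about 80 mm height. The detectors mostly agreed, to within their 4–5 mm scatter. The holes are hidden under the feet, so I could not see the final fit directly.
- **Level:** under load the tool is tilted about 0.2°. There is also an upward force of about 4 N on the tool, probably friction at the feet.
- **Other things:** the tin, mug and jar were found where they started. The side camera's detector missed the screwdriver in its last picture, but it shows right of the stand in the scene picture, and the arm never went near it.

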